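# Turn the price plaques on the flip wedge and set them out by their tins

### The job

The wooden price plaques on the shop counter lie coloured face down. Turn each one over by dropping it across the top edge of the turning wedge so that it flips onto the felt mat (do not turn it over in the gripper or anywhere else), then lay it coloured face up, flat and fully down in the pocket of the display stand whose tin has a lid of the same colour. Leave the jars and the can where they stand.

Things in the scene. Friction and masses are not known exactly. Their poses are not given: they have to be found in the camera images.
- plaque_red_center (a point): red price plaque: wooden plate 100 x 60 x 12 mm, about 80 g, one broad face plain wood, the other red. The point is its centre; x along its 100 mm length, y along its 60 mm width, z straight out of the PLAIN face: z up = coloured face down, z down = coloured face up. Starts face down on the counter to the robot's left; may be absent
- plaque_green_center (a point): green price plaque: wooden plate 100 x 60 x 12 mm, about 80 g, one broad face plain wood, the other green. The point is its centre; x along its 100 mm length, y along its 60 mm width, z straight out of the PLAIN face: z up = coloured face down, z down = coloured face up. Starts face down on the counter to the robot's left; may be absent
- plaque_yellow_center (a point): yellow price plaque: wooden plate 100 x 60 x 12 mm, about 80 g, one broad face plain wood, the other yellow. The point is its centre; x along its 100 mm length, y along its 60 mm width, z straight out of the PLAIN face: z up = coloured face down, z down = coloured face up. Starts face down on the counter to the robot's left; may be absent
- plaque_blue_center (a point): blue price plaque: wooden plate 100 x 60 x 12 mm, about 80 g, one broad face plain wood, the other blue. The point is its centre; x along its 100 mm length, y along its 60 mm width, z straight out of the PLAIN face: z up = coloured face down, z down = coloured face up. Starts face down on the counter to the robot's left; may be absent
- stand_red_pocket (a point): centre of the pocket floor of the fixed stand with the red-lidded tin, 8 mm above the counter, z up. The pocket is 70 mm along x and 110 mm along y (a plaque lies with its length along y); its rim, 5 mm wide, rises 8 mm above the floor, with a 56 mm finger gap amid each 110 mm side. The tin, 72 mm across, lid 34 mm above the counter, stands 106 mm along +x
- stand_green_pocket (a point): centre of the pocket floor of the fixed stand with the green-lidded tin, 8 mm above the counter, z up. The pocket is 70 mm along x and 110 mm along y (a plaque lies with its length along y); its rim, 5 mm wide, rises 8 mm above the floor, with a 56 mm finger gap amid each 110 mm side. The tin, 72 mm across, lid 34 mm above the counter, stands 106 mm along +x
- stand_yellow_pocket (a point): centre of the pocket floor of the fixed stand with the yellow-lidded tin, 8 mm above the counter, z up. The pocket is 70 mm along x and 110 mm along y (a plaque lies with its length along y); its rim, 5 mm wide, rises 8 mm above the floor, with a 56 mm finger gap amid each 110 mm side. The tin, 72 mm across, lid 34 mm above the counter, stands 106 mm along +x
- stand_blue_pocket (a point): centre of the pocket floor of the fixed stand with the blue-lidded tin, 8 mm above the counter, z up. The pocket is 70 mm along x and 110 mm along y (a plaque lies with its length along y); its rim, 5 mm wide, rises 8 mm above the floor, with a 56 mm finger gap amid each 110 mm side. The tin, 72 mm across, lid 34 mm above the counter, stands 106 mm along +x
- wedge_edge (a point): middle of the steel top edge of the fixed turning wedge, 130 mm above the counter; the edge is 110 mm long, along y. x points level out over the landing mat, z up. Behind the edge (to x = -115 mm) a ramp slopes down at 48 degrees to the counter; in front the face drops sheer to the mat
- mat_center (a point): centre of the grey felt mat, 3 mm thick, 300 mm along x, 200 mm wide, starting at the wedge's sheer face; x points away from the wedge. A level plaque, length along x, centre 12 to 32 mm beyond the edge, let go up to 50 mm above it, catches its tail on the edge, turns over and lands upside down, centre some 75 to 105 mm from the face
- jar: bystander: amber jar with a brass lid, 72 mm across, 105 mm tall, on the counter; origin at the centre of its underside, z up
- can: bystander: green can, 68 mm across, 80 mm tall; origin at the centre of its underside, z up
- honey: bystander: amber jar with a white lid, 66 mm across, 85 mm tall; origin at the centre of its underside, z up

How it is judged (in metres and radians):
At the end, for the whole second after the job is handed in: each plaque present rests coloured face up in the pocket of its colour's stand: centre within 9 mm of the pocket centre each way, at most 9.5 mm above its floor, within 0.1 rad of flat and 0.25 rad of the pocket's length; jars and can within 3 cm of their start and upright (x of plaque_red_center in the frame of stand_red_pocket between -0.009 and 0.009 m and y of plaque_red_center in the frame of stand_red_pocket between -0.009 and 0.009 m and z of plaque_red_center in the frame of stand_red_pocket below 0.0095 m and angle between each of plaque_red_center, plaque_green_center, plaque_yellow_center, plaque_blue_center's own z axis and vertical above 3.04159 rad and angle between the x axis of plaque_red_center and the y axis of stand_red_pocket, either way round below 0.25 rad and linear speed of each of plaque_red, plaque_green, plaque_yellow, plaque_blue below 0.03 m/s and x of plaque_green_center in the frame of stand_green_pocket between -0.009 and 0.009 m and y of plaque_green_center in the frame of stand_green_pocket between -0.009 and 0.009 m and z of plaque_green_center in the frame of stand_green_pocket below 0.0095 m and angle between the x axis of plaque_green_center and the y axis of stand_green_pocket, either way round below 0.25 rad and x of plaque_yellow_center in the frame of stand_yellow_pocket between -0.009 and 0.009 m and y of plaque_yellow_center in the frame of stand_yellow_pocket between -0.009 and 0.009 m and z of plaque_yellow_center in the frame of stand_yellow_pocket below 0.0095 m and angle between the x axis of plaque_yellow_center and the y axis of stand_yellow_pocket, either way round below 0.25 rad and x of plaque_blue_center in the frame of stand_blue_pocket between -0.009 and 0.009 m and y of plaque_blue_center in the frame of stand_blue_pocket between -0.009 and 0.009 m and z of plaque_blue_center in the frame of stand_blue_pocket below 0.0095 m and angle between the x axis of plaque_blue_center and the y axis of stand_blue_pocket, either way round below 0.25 rad and not (distance of jar from where it was at the start of the episode above 0.03 m or angle between jar's own z axis and vertical above 0.3 rad) and not (distance of can from where it was at the start of the episode above 0.03 m or angle between can's own z axis and vertical above 0.3 rad) and not (distance of honey from where it was at the start of the episode above 0.03 m or angle between honey's own z axis and vertical above 0.3 rad)); the robot touches nothing.
It fails at once if a plaque is turned on edge in the gripper's hold ((angle between plaque_red_center's own z axis and vertical between 1.35 and 1.79 rad and contact force between the fingers and plaque_red above 3 N) or (angle between plaque_green_center's own z axis and vertical between 1.35 and 1.79 rad and contact force between the fingers and plaque_green above 3 N) or (angle between plaque_yellow_center's own z axis and vertical between 1.35 and 1.79 rad and contact force between the fingers and plaque_yellow above 3 N) or (angle between plaque_blue_center's own z axis and vertical between 1.35 and 1.79 rad and contact force between the fingers and plaque_blue above 3 N)).
It fails at once if a plaque is turned over away from the turning wedge ((angle between plaque_red_center's own z axis and vertical between 1.35 and 1.79 rad and horizontal distance between plaque_red_center and wedge_edge above 0.25 m) or (angle between plaque_green_center's own z axis and vertical between 1.35 and 1.79 rad and horizontal distance between plaque_green_center and wedge_edge above 0.25 m) or (angle between plaque_yellow_center's own z axis and vertical between 1.35 and 1.79 rad and horizontal distance between plaque_yellow_center and wedge_edge above 0.25 m) or (angle between plaque_blue_center's own z axis and vertical between 1.35 and 1.79 rad and horizontal distance between plaque_blue_center and wedge_edge above 0.25 m)).
It fails at once if a jar or the can is pushed more than 3 cm or tipped ((distance of jar from where it was at the start of the episode above 0.03 m or angle between jar's own z axis and vertical above 0.3 rad) or (distance of can from where it was at the start of the episode above 0.03 m or angle between can's own z axis and vertical above 0.3 rad) or (distance of honey from where it was at the start of the episode above 0.03 m or angle between honey's own z axis and vertical above 0.3 rad)).
Of plaque_red, plaque_green, plaque_yellow, plaque_blue only 3 to 4 are there at a start; the rules pass over those that are not, and their reading is None.
At some moment in a run one of plaque_red, plaque_green, plaque_yellow, plaque_blue may be knocked a few centimetres aside while the robot is not near it.
It also fails if it takes over 210 s, if anything falls off the work surface, if the arm or the gripper's body presses on something with over 40 N, if the wrist force passes 120 N, or if a joint passes its speed limit or range.

### The arm

A 6-joint arm with a two-finger parallel gripper is mounted at the origin on the work surface. World frame = base frame: x ahead of the robot, y to its left, z up, the work surface at z = 0. Lengths are in m, angles in degrees, forces in N, time in s.
With the tool pointing down it reaches from about 0.35 to 0.975 m from the base axis. Payload 4.9 kg.
Tool frame: the origin (TCP) lies at the very end of the fingers, on their centre line; the grasp point (between the pads) lies 19 mm behind it; z points along the fingers, y is the line along which they close (so a half turn about z gives the same grasp; the last joint's range is limited). The gripper opens to 85 mm and grips with 20 to 120 N. Pads are 22 mm wide; open, the fingers measure 114 mm over their backs; the gripper's body (76 mm by 85 mm) begins 54 mm behind the grasp point. The pads swing forward as they close: fully open they stand 13 mm farther back than shut.
Start: joints at [-81.303, 3.019, 92.412, -0, 84.569, -6.818], TCP at [0.167, -0.602, 0.231] pointing down, gripper open.
Joint ranges: [-172.51, 172.51], [-57.92, 126.97], [3.15, 148.05], [-58.71, 238.71], [5.1, 150.11], [-179.66, 179.66]. Speed limits (degrees/s): [147.25, 147.25, 180, 180, 180, 180].

### API

Orientations are given as [roll, pitch, yaw] about the fixed x, y, z axes, in that order (R = Rz(yaw) Ry(pitch) Rx(roll)).
In Python, from rig import manip gives the robot as it stands. The module is installed in compiled form; this text tells all that it offers.
- The arm moves only by the tool carry_out, never from a script. Its argument "motion" is a list that holds one entry, the list of rows, each a list of 5 numbers: the finger opening in mm, from 0 to 85.4, then the shift along the world's x, y, z in mm, then the turn about the world's z in degrees. A call has 1 to 5 rows; each row is the pose to reach, as a shift and turn from the pose commanded when the call began; what a row does not reach only later rows make up. A row lasts 1/8 s, in which the tool goes at most 62.5 mm and 10.7 degrees, less where a joint would pass 70% of its speed; a pose out of reach is approached as far as the arm can. A call with a gripper value outside its range is refused whole. The fingers move at their own pace and stop on an object; the grip force is fixed at half the most. Time passes only in rows, so rows that repeat a pose let the fingers close. It gives the time, the measured TCP pose, the force, the opening and the grip force at its end, in the units of the state.
- manip.get_state(): the state, without advancing time (a new reading comes with each control period).
- manip.get_image(name): name is "scene" or "side" or "wrist"; returns a dict with "frame" (384x512x3 uint8, blue, green, red), "range_z" (384x512 float32, m along the optical axis (not along the pixel's ray), 0 where there is no reading), "fovy" (degrees; the focal length in pixels is half the picture's height over the tangent of half this angle, whatever the lens; pixels are square), "cx", "cy" (the principal point, pixels), "rvec" (rotation vector, rad) and "tvec" (3), from world to camera coordinates, as OpenCV has them. Camera axes: x right, y down, z forward; pixel columns grow to the right and rows downward; lengths in m; the calibration is good to about 2 mm. A picture is of the moment at which its call begins.
- manip.job_done(): hands the job in; it is judged then, once.
The state is a dict: "t": time; "qpos": joint angles; "joint_velocities": joint speeds; "joint_torque": joint torques, N m; "position": TCP position; "eef_rot": TCP orientation; "force": force on the tool from outside, world axes, zero at the start; "ft_torque": the same for the moment, N m; "grip_width": finger opening in m; "grip_force": force on a finger pad.
Only numpy, scipy, OpenCV 4.12 (cv2) and the standard library are available. Lean on these libraries where they do the work, as an engineer would, in place of code of your own. Each camera call takes 0.05 s, during which the arm holds its last target. There are 200 camera calls.

## Working session

There is one attempt and no reset: what is moved stays moved. The work goes in short steps, Python scripts to look and compute and a tool call to move; the robot and the scene stay as the last step left them, time stands still between calls to the robot, and variables do not carry over. Pictures are saved under pics/ and viewed, at most 14 in all, crops included, and the job is handed in when it is done.

Besides the shell and the picture viewer there is one more tool, called after "Emit:" by a JSON object that holds its "name" and its "arguments", one argument or row to a line. carry_out: Moves the arm, as the interface text tells. Its arguments: {"type":"object","properties":{"motion":{"type":"array","items":{"type":"array","items":{"type":"array","items":{"type":"number"}}}}},"required":["motion"]}

```bash
mkdir -p pics
cat > h.py <<'E'
import numpy as np, cv2
from rig import manip
def im(n):
    d=manip.get_image(n); f=d["frame"]; h=f.shape[0]
    fl=h/2/np.tan(np.radians(d["fovy"])/2)
    R=cv2.Rodrigues(np.array(d["rvec"],float))[0]; t=np.array(d["tvec"],float).ravel()
    d.update(f=fl,R=R,t=t); return d
def ray(d,uv,z):
    uv=np.atleast_2d(np.array(uv,float))
    r=np.c_[(uv[:,0]-d["cx"])/d["f"],(uv[:,1]-d["cy"])/d["f"],np.ones(len(uv))]@d["R"]
    c=-d["R"].T@d["t"]
    return c+r*((z-c[2])/r[:,2])[:,None]
def cloud(d):
    Z=d["range_z"]; v,u=np.indices(Z.shape)
    P=np.stack([(u-d["cx"])/d["f"]*Z,(v-d["cy"])/d["f"]*Z,Z],-1)-d["t"]
    W=P@d["R"]; W[Z==0]=np.nan; return W
E
python3 - <<'E'
from h import *
for n in("scene","side","wrist"):
    d=im(n); cv2.imwrite(f"pics/{n}0.png",d["frame"]); print(n,d["fovy"],-d["R"].T@d["t"],d["cx"],d["cy"],(d["range_z"]>0).mean())
    np.save(n+"0.npy",d,allow_pickle=True)
print(manip.get_state())
a=cv2.imread("pics/scene0.png");b=cv2.imread("pics/side0.png");
E
```

```text
scene 54.91444349614985 [ 0.89375663 -0.55506199  1.081566  ] 262.9315041527131 185.76783678397337 0.9958546956380209
side 47.37059656153074 [0.11402082 0.83622344 1.12265405] 255.89639948443013 191.61243637805237 0.9958852132161459
wrist 71.79988732362915 [ 0.24100701 -0.58249269  0.37287327] 257.7673616414106 195.92568175631052 0.9959665934244791
{'t': 0.15, 'qpos': array([-8.13010662e+01,  3.04853974e+00,  9.24734790e+01,  1.16672431e-04,
        8.45678820e+01, -6.81745786e+00]), 'joint_velocities': array([ 0.0995304 , -0.07583047, -0.21375274, -0.05229614,  0.08123111,
        0.10599982]), 'joint_torque': array([ 4.03404301e-04, -3.94239235e+01, -3.70722878e+01, -1.33373637e-04,
        4.67730235e-03,  2.51802504e-06]), 'position': array([ 0.16713226, -0.60174336,  0.23035141]), 'eef_rot': array([-1.79910749e+02, -1.07871080e-02,  1.55163721e+01]), 'force': array([ 0.16992089,  0.43214771, -0.60646215]), 'ft_torque': array([0.06379468, 0.00095979, 0.05235405]), 'grip_force': 0.0, 'grip_width': 0.08508346679600638}
```

View pics/scene0.png

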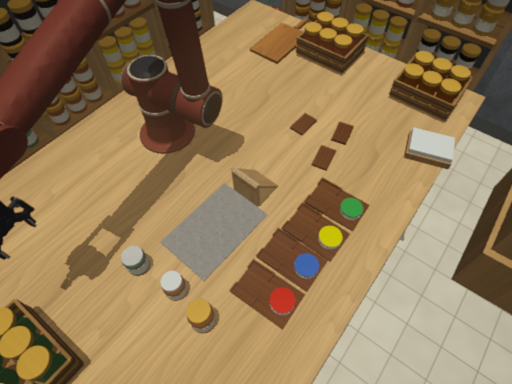

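View pics/side0.png

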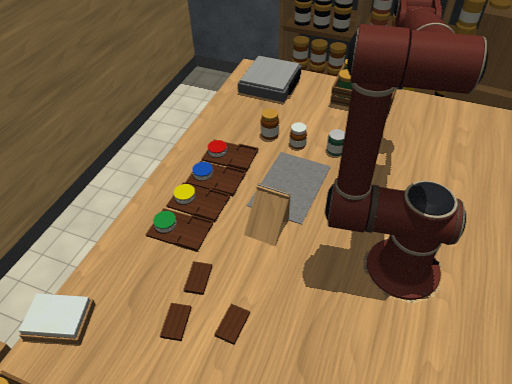

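Three plaques lie at side-view pixels (198,277), (176,321) and (233,323). The wedge is at about (268,215), with the mat behind it, and the stands run red, blue, yellow, green from (230,155) to (180,230). Next I measure them.

```bash
cat >> h.py <<'E'
def dark(d):  # dark brown wood mask
    h=cv2.cvtColor(d["frame"],cv2.COLOR_BGR2HSV); return ((h[...,2]<105)).astype(np.uint8)
def plaques(d,z,box,mask=None):
    """rect fits of dark blobs, cast on plane z; box = world xmin,xmax,ymin,ymax"""
    m=dark(d) if mask is None else mask
    cs,_=cv2.findContours(m,cv2.RETR_EXTERNAL,cv2.CHAIN_APPROX_NONE); out=[]
    for c in cs:
        if cv2.contourArea(c)<80: continue
        w=ray(d,c[:,0]+0.0,z)[:,:2]; (cx,cy),(a,b),an=cv2.minAreaRect((w*1000).astype(np.float32))
        if a<b: a,b,an=b,a,an+90
        if box[0]<cx/1000<box[1] and box[2]<cy/1000<box[3]: out.append((round(cx,1),round(cy,1),round(a),round(b),round((an+90)%180-90,1)))
    return out
def tins(d):
    h=cv2.cvtColor(d["frame"],cv2.COLOR_BGR2HSV); o={}
    for n,(lo,hi) in dict(green=(45,80),yellow=(24,34),blue=(105,128),red=(0,4)).items():
        m=((h[...,0]>=lo)&(h[...,0]<=hi)&(h[...,1]>190)&(h[...,2]>110)).astype(np.uint8)
        cs,_=cv2.findContours(m,cv2.RETR_EXTERNAL,cv2.CHAIN_APPROX_NONE)
        for c in cs:
            if cv2.contourArea(c)<150: continue
            w=ray(d,c[:,0],.034)[:,:2]*1000; e=cv2.minEnclosingCircle(w.astype(np.float32)); o.setdefault(n,[]).append((np.round(e[0],1),round(e[1])))
    return o
E
python3 - <<'E'
from h import *
for n in("scene","side"):
    d=np.load(n+"0.npy",allow_pickle=True).item(); 
    print(n,plaques(d,.010,(.1,1,-.1,.8))); print(tins(d))
    W=cloud(d); z=W[...,2]
    px={"scene":[(304,124),(343,132),(324,157),(262,173),(215,230),(320,200)],"side":[(198,277),(176,321),(233,323),(268,190),(290,190),(190,232)]}[n]
    for u,v in px: print((u,v),np.round(W[v,u]*1000))
    # wedge top & jars
    for lo,hi,nm in((.118,.14,"edge"),(.095,.115,"jar"),(.078,.083,"can/honey hi"),(.083,.09,"honey")):
        m=((z>lo)&(z<hi)&(W[...,0]>.2)&(W[...,0]<.9)&(abs(W[...,1])<.75)).astype(np.uint8)
        k,_,s,_=cv2.connectedComponentsWithStats(m); l=_
        L=cv2.connectedComponents(m)[1]
        for i in range(1,k):
            if s[i,4]>12:
                p=W[L==i]*1000; print(nm,s[i,4],np.round(p.mean(0)),np.round(p.min(0)),np.round(p.max(0)))
    # mat: grey
    h=cv2.cvtColor(d["frame"],cv2.COLOR_BGR2HSV); m=((h[...,1]<40)&(abs(z)<.012)&(W[...,0]<.8)&(W[...,0]>.1)&(abs(W[...,1])<.6)).astype(np.uint8)
    print("mat",plaques(d,.003,(.1,1,-.6,.6),m))
E
```

```text
scene [(690.4, -77.3, 190, 75, 4.4), (691.8, 55.7, 185, 87, 13.0), (415.7, -29.1, 143, 77, 9.3), (867.4, 467.4, 159, 25, 15.9), (553.8, 398.1, 100, 53, -77.1), (714.7, 745.9, 265, 113, 3.0)]
{'yellow': [(array([748.3, -16.1]), 37)], 'red': [(array([ 744.6, -271.5]), 35)]}
(304, 124) [408. 351.   8.]
(343, 132) [553. 405.  11.]
(324, 157) [562. 251.  16.]
(262, 173) [416.  67.  -1.]
(215, 230) [ 434. -210.    1.]
(320, 200) [647.  92.   5.]
edge 258 [286. 730. 130.] [201. 709. 118.] [362. 750. 138.]
edge 475 [724. 729. 130.] [611. 709. 118.] [830. 750. 139.]
edge 171 [436. -53. 127.] [378. -63. 122.] [490. -41. 135.]
edge 146 [ 231. -743.  131.] [ 201. -750.  118.] [ 256. -734.  136.]
edge 153 [ 304. -743.  131.] [ 273. -750.  118.] [ 331. -734.  136.]
edge 163 [ 380. -743.  131.] [ 348. -750.  118.] [ 406. -734.  138.]
jar 75 [249. 727. 105.] [200. 709.  95.] [286. 750. 115.]
jar 64 [334. 724. 104.] [294. 711.  95.] [361. 749. 115.]
jar 78 [650. 722. 105.] [612. 710.  95.] [679. 747. 115.]
jar 81 [723. 721. 105.] [687. 708.  95.] [754. 745. 115.]
jar 80 [795. 722. 105.] [761. 710.  9
[... 2281 characters left out ...]
  104.] [ 563. -475.   95.] [ 625. -406.  110.]
jar 295 [434. -31. 105.] [379. -51.  95.] [490. -11. 115.]
can/honey hi 18 [ 377. -716.   80.] [ 348. -726.   78.] [ 407. -708.   83.]
can/honey hi 103 [ 327. -439.   81.] [ 300. -471.   78.] [ 356. -407.   83.]
can/honey hi 62 [444.  -9.  81.] [398. -16.  78.] [491.   1.  83.]
honey 21 [ 400. -717.   87.] [ 377. -731.   83.] [ 422. -709.   90.]
honey 16 [ 364. -736.   87.] [ 348. -749.   84.] [ 377. -710.   89.]
honey 16 [ 598. -416.   86.] [ 582. -426.   83.] [ 622. -405.   90.]
honey 97 [ 472. -424.   86.] [ 444. -453.   83.] [ 501. -395.   90.]
honey 97 [436. -14.  87.] [382. -24.  83.] [491.  -3.  90.]
mat [(424.8, -202.6, 299, 197, 87.1)]
```

Run:
```python
from h import *
a=cv2.imread("pics/scene0.png")[90:330,160:400];cv2.imwrite("pics/c1.png",cv2.resize(a,(600,600),interpolation=2))
```

```text
(no output)
```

View pics/c1.png

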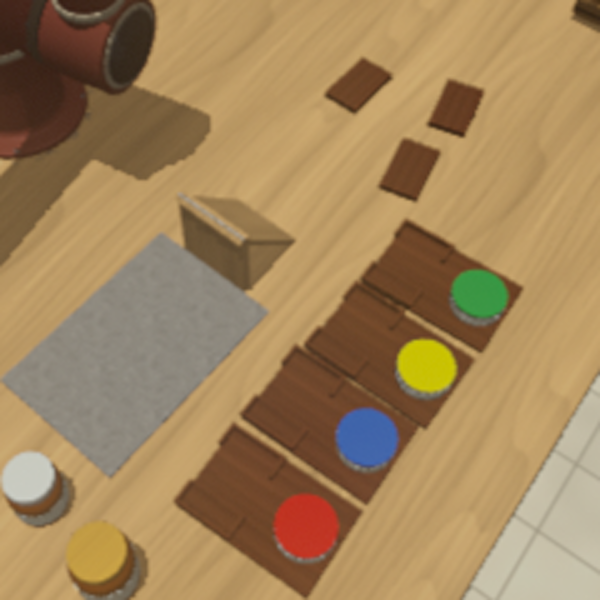

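The crop shows all four stands (red, blue, yellow, green tins), the wedge with its edge along world x, and the mat running toward −y. Estimates in mm:
- Plaques at (554,260) yaw 101, (400,356) yaw 87, and (547,406) yaw 102.
- Wedge edge at (434,−52), direction about −93°.

I'm moving to the first plaque.

Emit:
{"name": "carry_out", "arguments": {
  "motion": [
    [[85,30,40,12,9],[85,60,80,24,18],[85,90,120,36,27],[85,120,160,48,36],[85,150,200,60,45]]
  ]
}}

```text
t: 0.78
position: [0.3178, -0.4007, 0.2913]
eef_rot: [-180.0, -0.0, 60.8]
force: [1.3, -0.1, 0.4]
grip_width: 0.0852
grip_force: 0.0
```

Emit:
{"name": "carry_out", "arguments": {
  "motion": [
    [[85,25,40,0,4],[85,50,80,0,8],[85,75,120,0,12],[85,100,160,0,16],[85,123,200,0,20.5]]
  ]
}}

```text
t: 1.4
position: [0.4407, -0.2007, 0.291]
eef_rot: [-180.0, -0.0, 81.2]
force: [0.4, 0.1, -0.6]
grip_width: 0.0852
grip_force: 0.0
```

Emit:
{"name": "carry_out", "arguments": {
  "motion": [
    [[85,12,48,0,2],[85,24,96,0,4],[85,36,144,0,6],[85,48,192,0,8],[85,60,240,0,10]]
  ]
}}

```text
t: 2.02
position: [0.5002, 0.0395, 0.2911]
eef_rot: [-180.0, 0.0, 91.1]
force: [1.3, -1.0, -0.1]
grip_width: 0.0854
grip_force: 0.0
```

Emit:
{"name": "carry_out", "arguments": {
  "motion": [
    [[85,11,45,-8,2],[85,22,90,-16,4],[85,33,135,-24,6],[85,44,180,-32,8],[85,54,222,-40,10]]
  ]
}}

```text
t: 2.65
position: [0.5542, 0.2614, 0.2506]
eef_rot: [-180.0, 0.0, 101.1]
force: [0.5, -0.7, 0.0]
grip_width: 0.0852
grip_force: 0.0
```

Run:
```python
from h import *
d=im("wrist"); cv2.imwrite("pics/w1.png",d["frame"]); s=manip.get_state(); print(s["position"],s["eef_rot"],s["t"])
print(d["R"][2],-d["R"].T@d["t"],plaques(d,.012,(.3,.8,.1,.6)))
```

```text
[0.55381065 0.26534011 0.24880973] [-179.89930127   -0.18589347  101.32862938] 2.7
[ 0.05776433 -0.29573648 -0.95352148] [0.53893853 0.33589638 0.3932449 ] [(555.6, 258.0, 98, 60, -78.9), (403.6, 350.3, 99, 63, 87.0), (548.7, 400.7, 99, 61, -77.2), (781.9, 477.1, 80, 20, -72.9)]
```

View pics/w1.png

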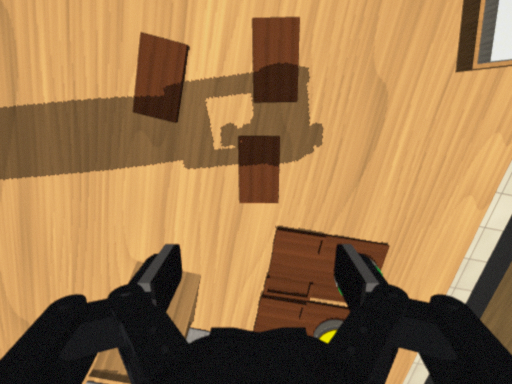

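The wrist view shows plaque C at (259,170) with the others at (161,77) and (276,60). The rectangle fits agree with the side view, and C is at (555,258). I'm going down to grasp it.

Emit:
{"name": "carry_out", "arguments": {
  "motion": [
    [[85,1,-1,-60,0],[85,1,-1,-120,0],[85,1,-1,-180,0],[85,1,-1,-225,0],[85,1,-1,-240,0]]
  ]
}}

```text
t: 3.32
position: [0.5523, 0.2578, 0.0072]
eef_rot: [-179.6, 0.0, 101.0]
force: [-0.8, -0.1, 1.1]
grip_width: 0.0851
grip_force: 0.0
```

Emit:
{"name": "carry_out", "arguments": {
  "motion": [
    [[85,0,0,-7,0],[60,0,0,-7,0],[50,0,0,-7,0],[50,0,0,-7,0],[50,0,0,-7,0]]
  ]
}}

```text
t: 3.95
position: [0.5581, 0.2598, 0.0091]
eef_rot: [179.7, -0.0, 101.0]
force: [-1.1, -0.4, 8.8]
grip_width: 0.0501
grip_force: 4.7
```

Emit:
{"name": "carry_out", "arguments": {
  "motion": [
    [[60,0,0,20,0],[72,0,0,40,0],[72,0,0,50,0],[72,0,0,80,0],[72,0,0,80,0]]
  ]
}}

```text
t: 4.58
position: [0.5573, 0.2595, 0.0877]
eef_rot: [179.6, -0.0, 101.0]
force: [-0.1, 0.0, 0.1]
grip_width: 0.0715
grip_force: 0.0
```

Run:
```python
from h import *
d=im("wrist"); cv2.imwrite("pics/w2.png",d["frame"]); s=manip.get_state(); print(s["position"],s["eef_rot"],s["t"],s["grip_width"],s["force"])
print(plaques(d,.012,(.3,.8,.1,.6)))
d=im("side");print(plaques(d,.012,(.3,.8,.1,.6)))
```

```text
[0.55606861 0.25908839 0.08563494] [ 1.79835282e+02 -2.07266116e-02  1.01016148e+02] 4.625 0.07206907081269406 [ 0.45114817 -0.81407793 -0.29912703]
[(581.3, 139.2, 567, 176, 10.5), (553.3, 272.1, 70, 60, -80.4), (556.8, 365.1, 60, 25, 12.0), (404.6, 346.5, 90, 64, 87.2), (390.6, 367.4, 27, 4, 88.1)]
[(311.2, 253.3, 108, 99, 12.1), (398.8, 321.3, 174, 67, 85.0)]
```

View pics/w2.png

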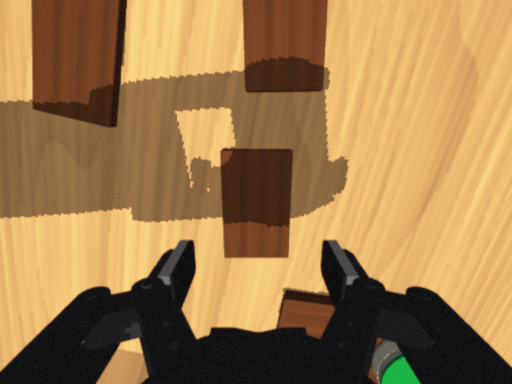

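Run:
```python
from h import *
d=im("wrist")
p=ray(d,[(221,149),(292,149),(290,257),(224,257)],.012);print(np.round(p*1000),np.round(p.mean(0)*1000))
W=cloud(d);print(np.round(W[200,257]*1000), np.round(W[250,185]*1000),np.round(W[250,330]*1000)); print(manip.get_state()["position"])
for u,v in((182,247),(192,250),(325,247),(335,247)): print(np.round(W[v,u]*1000))
```

```text
[[516. 300.  12.]
 [572. 311.  12.]
 [593. 215.  12.]
 [534. 203.  12.]] [554. 257.  12.]
[553. 263.  12.] [517. 262. 109.] [588. 275. 108.]
[0.55450652 0.25855883 0.08320838]
[515. 261. 105.]
[518. 256.  98.]
[588. 273. 101.]
[591. 276. 105.]
```

Emit:
{"name": "carry_out", "arguments": {
  "motion": [
    [[72,-1,-1,-50,0],[72,-1,-1,-75,0],[72,-1,-1,-82,0],[72,-1,-1,-85,0],[72,-1,-1,-86,0]]
  ]
}}

```text
t: 5.35
position: [0.555, 0.2581, -0.0007]
eef_rot: [179.9, -0.0, 101.0]
force: [0.2, -0.5, 0.6]
grip_width: 0.0722
grip_force: 0.0
```

Emit:
{"name": "carry_out", "arguments": {
  "motion": [
    [[55,0,0,0,0],[50,0,0,0,0],[50,0,0,0,0],[50,0,0,0,0],[50,0,0,0,0]]
  ]
}}

```text
t: 5.98
position: [0.5556, 0.2583, 0.0001]
eef_rot: [179.8, -0.0, 101.0]
force: [0.7, -0.2, 5.3]
grip_width: 0.0583
grip_force: 64.9
```

Emit:
{"name": "carry_out", "arguments": {
  "motion": [
    [[50,0,0,40,0],[50,0,0,90,0],[50,-10,-30,140,0],[50,-20,-70,180,0],[50,-30,-115,220,0]]
  ]
}}

```text
t: 6.6
position: [0.5233, 0.1419, 0.2192]
eef_rot: [-180.0, 0.0, 101.1]
force: [0.8, 0.1, -1.6]
grip_width: 0.0577
grip_force: 64.9
```

Emit:
{"name": "carry_out", "arguments": {
  "motion": [
    [[50,-18,-44,0,-3],[50,-36,-88,0,-6],[50,-54,-132,0,-9],[50,-72,-180,0,-12],[50,-91,-218,0,-14]]
  ]
}}

```text
t: 7.22
position: [0.4319, -0.0765, 0.2177]
eef_rot: [-180.0, 0.0, 86.9]
force: [1.2, 0.4, -1.6]
grip_width: 0.0581
grip_force: 64.9
```

Run:
```python
from h import *
s=manip.get_state(); print(s["position"],s["eef_rot"],s["t"],s["grip_width"],s["grip_force"])
d=im("wrist"); W=cloud(d)*1000; cv2.imwrite("pics/w3.png",d["frame"])
m=(abs(W[...,2]-130)<3)&(abs(W[...,1]+50)<40)&(abs(W[...,0]-434)<70)
p=W[m]; print(len(p),p.min(0),p.max(0),p.mean(0))
m=(abs(W[...,2]-231)<6)&(abs(W[...,1]+75)<70)&(abs(W[...,0]-433)<28);p=W[m];print("plaque",len(p),p.min(0),p.max(0),np.median(p,0))
```

```text
[ 0.43194722 -0.0765407   0.21768472] [-1.79959839e+02  1.60893392e-03  8.69169979e+01] 7.225 0.058055771818852346 64.92980360984802
95 [378.55708916 -60.2568292  127.0008197 ] [488.34710361 -41.89200916 131.47540425] [446.51035139 -50.60231525 128.39014643]
plaque 15926 [ 405.00475269 -128.9626473   225.04014247] [460.99824952 -27.42862659 236.94129715] [432.82062776 -69.76749611 229.57264131]
```

View pics/w3.png

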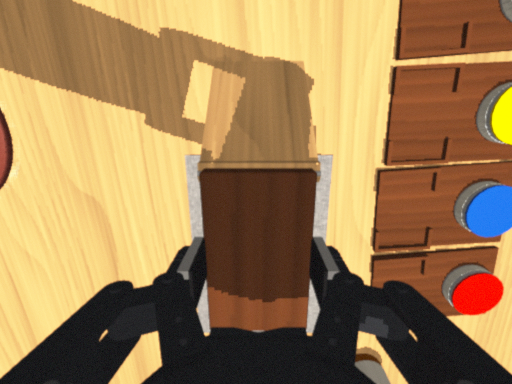

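The plaque is held level and centred over the mat end of the wedge, with the edge at v≈165 and the tail overlapping it by about 25 mm. I lower it and release.

Emit:
{"name": "carry_out", "arguments": {
  "motion": [
    [[50,0,3,-40,0],[50,0,3,-62,0],[50,0,3,-68,0],[50,0,3,-68,0],[50,0,3,-68,0]]
  ]
}}

```text
t: 7.9
position: [0.434, -0.0724, 0.1517]
eef_rot: [179.9, 0.0, 87.0]
force: [-0.5, -0.5, -0.8]
grip_width: 0.0581
grip_force: 64.9
```

Emit:
{"name": "carry_out", "arguments": {
  "motion": [
    [[85,0,0,0,0],[85,0,0,0,0],[85,0,0,0,0],[85,0,0,0,0],[85,0,0,0,0]]
  ]
}}

```text
t: 8.52
position: [0.4332, -0.0722, 0.1503]
eef_rot: [180.0, -0.0, 87.0]
force: [0.0, -0.4, -0.2]
grip_width: 0.0852
grip_force: 0.0
```

Emit:
{"name": "carry_out", "arguments": {
  "motion": [
    [[85,0,0,50,0],[85,0,0,90,0],[85,0,0,110,0],[85,0,-40,120,0],[85,0,-80,120,0]]
  ]
}}

```text
t: 9.15
position: [0.4334, -0.153, 0.2707]
eef_rot: [179.9, 0.0, 87.1]
force: [0.1, -0.8, -0.5]
grip_width: 0.0852
grip_force: 0.0
```

Run:
```python
from h import *
s=manip.get_state(); print(s["position"],s["eef_rot"],s["t"],s["grip_width"],s["force"])
a=im("scene")["frame"][90:330,160:400]; b=im("wrist")["frame"]
cv2.imwrite("pics/d1.png",np.hstack([cv2.resize(a,(384,384)),b[:, 100:500]]))
```

```text
[ 0.43338631 -0.15296704  0.2707098 ] [1.79943775e+02 2.35799063e-02 8.70940717e+01] 9.15 0.08522450807316942 [ 0.12331349 -0.78637367 -0.52276525]
```

View pics/d1.png

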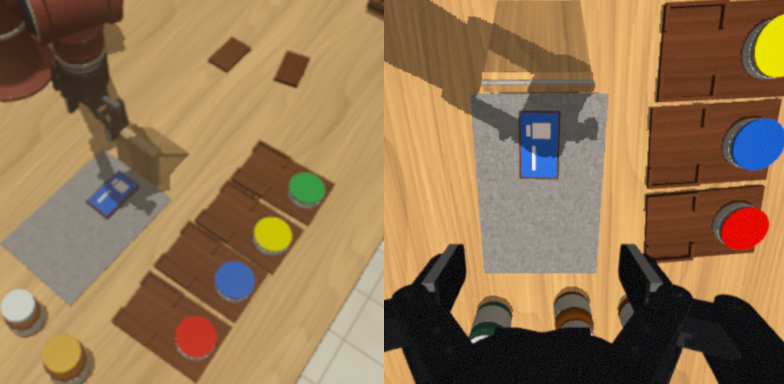

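The blue plaque landed face up on the mat at about (540,145) in the right half. I'm measuring it and the stands.

```bash
cat >> h.py <<'E'
def onmat(d):
    h=cv2.cvtColor(d["frame"],cv2.COLOR_BGR2HSV); w=cloud(d)
    m=((h[...,1]>70)&(w[...,2]<.03)&(w[...,2]>.005)&(abs(w[...,0]-.43)<.085)&(w[...,1]<-.065)&(w[...,1]>-.34)).astype(np.uint8)
    m=cv2.morphologyEx(m,cv2.MORPH_CLOSE,np.ones((15,15)))
    return plaques(d,.015,(.3,.55,-.4,0),m)
def stands(d):
    h=cv2.cvtColor(d["frame"],cv2.COLOR_BGR2HSV); w=cloud(d)
    m=((w[...,2]>.0035)&(w[...,2]<.05)&(w[...,0]>.56)&(w[...,0]<.82)&(w[...,1]<.2)&(h[...,2]<150)).astype(np.uint8)
    m=cv2.morphologyEx(m,cv2.MORPH_OPEN,np.ones((3,3)))
    return plaques(d,.008,(.5,.8,-.5,.3),m)
E
python3 - <<'E'
from h import *
d=im("wrist"); print(onmat(d)); print(stands(d)); print(tins(d))
d=np.load("scene0.npy",allow_pickle=True).item(); print(stands(d))
d=np.load("side0.npy",allow_pickle=True).item(); print(stands(d))
E
```

```text
[(429.4, -128.6, 99, 59, 86.1)]
[(572.6, -436.0, 44, 21, -69.4), (690.8, -275.5, 186, 127, 2.3), (686.9, -143.6, 187, 122, 0.8), (694.4, -16.5, 187, 121, -0.5)]
{'yellow': [(array([745.9, -18.6]), 37)], 'blue': [(array([ 738.5, -142.2]), 36), (array([ 429.5, -126.3]), 49)], 'red': [(array([ 742.1, -272.5]), 37)]}
[(691.5, -273.2, 187, 124, 2.3), (692.8, -15.8, 383, 193, 88.1)]
[(695.7, -82.5, 527, 201, 88.6), (595.1, -434.6, 62, 60, -69.9)]
```

Emit:
{"name": "carry_out", "arguments": {
  "motion": [
    [[76,-3.5,13,-60,-1],[76,-3.5,13,-120,-1],[76,-3.5,13,-180,-1],[76,-3.5,13,-220,-1],[76,-3.5,13,-240,-1]]
  ]
}}

```text
t: 9.93
position: [0.4272, -0.1368, 0.0265]
eef_rot: [-179.7, -0.2, 86.1]
force: [-0.3, -0.4, 0.6]
grip_width: 0.0759
grip_force: 0.0
```

Emit:
{"name": "carry_out", "arguments": {
  "motion": [
    [[76,0,0,-6,0],[76,0,0,-12,0],[76,0,0,-18,0],[76,0,0,-18,0],[76,0,0,-18,0]]
  ]
}}

```text
t: 10.55
position: [0.4301, -0.1394, 0.0128]
eef_rot: [179.9, 0.0, 86.0]
force: [-0.2, -0.5, 0.1]
grip_width: 0.0756
grip_force: 0.0
```

Emit:
{"name": "carry_out", "arguments": {
  "motion": [
    [[76,0,0,-6,0],[76,0,0,-11,0],[70,0,0,-11,0],[60,0,0,-11,0],[50,0,0,-11,0]]
  ]
}}

```text
t: 11.18
position: [0.4301, -0.1394, 0.0018]
eef_rot: [180.0, 0.0, 86.0]
force: [-1.4, 0.1, 2.1]
grip_width: 0.0581
grip_force: 64.5
```

Emit:
{"name": "carry_out", "arguments": {
  "motion": [
    [[50,0,0,0,0],[50,0,0,0,0],[50,0,0,0,0],[50,0,0,0,0],[50,0,0,0,0]]
  ]
}}

```text
t: 11.8
position: [0.4301, -0.1394, 0.0018]
eef_rot: [180.0, 0.0, 86.0]
force: [0.2, 0.0, 5.1]
grip_width: 0.0581
grip_force: 64.8
```

Emit:
{"name": "carry_out", "arguments": {
  "motion": [
    [[50,0,0,40,0],[50,0,0,90,0],[50,10,0,140,0],[50,40,-10,170,2],[50,80,-30,180,4.8]]
  ]
}}

```text
t: 12.42
position: [0.5111, -0.1695, 0.1835]
eef_rot: [179.8, 0.1, 90.9]
force: [-0.6, -0.2, -0.4]
grip_width: 0.0582
grip_force: 65.3
```

Emit:
{"name": "carry_out", "arguments": {
  "motion": [
    [[50,30,-15,0,0],[50,60,-30,0,0],[50,90,-50,0,0],[50,120,-75,0,0],[50,124,-80,0,0]]
  ]
}}

```text
t: 13.05
position: [0.634, -0.25, 0.1792]
eef_rot: [-179.9, -0.1, 90.8]
force: [-0.5, -0.1, -1.4]
grip_width: 0.0582
grip_force: 65.2
```

Run:
```python
from h import *
s=manip.get_state(); print(s["position"],s["eef_rot"],s["t"],s["grip_width"],s["force"])
d=im("wrist"); print(stands(d)); print(tins(d)); cv2.imwrite("pics/w4.png",d["frame"])
W=cloud(d)*1000
m=(abs(W[...,2]-190)<12)&(abs(W[...,1]+239)<80)&(abs(W[...,0]-633)<26);p=W[m];print("plaque",len(p),p.min(0),p.max(0),np.median(p,0))
```

```text
[ 0.63404364 -0.25004584  0.17915829] [-1.79872199e+02 -6.89661766e-02  9.07728273e+01] 13.05 0.05819296379156314 [-0.49955155 -0.05577426 -1.39016802]
[(743.4, -270.9, 119, 79, -88.0), (686.3, -142.5, 188, 121, 0.8), (694.2, -72.8, 185, 15, 0.7)]
{'blue': [(array([ 634.2, -320.5]), 119), (array([ 739.2, -142.1]), 35)], 'red': [(array([ 743.1, -272.2]), 37)]}
plaque 16626 [ 607.00244912 -290.46561104  181.35812859] [ 658.99784099 -189.2257415   195.54074554] [ 633.00843185 -230.72780586  192.74161957]
```

View pics/w4.png

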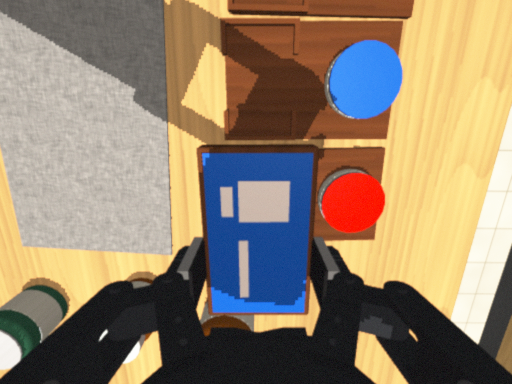

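Blue is face up in the grip at (258,230), offset 10 mm forward of the fingers. The blue pocket is ahead, between (225,25) and (295,135). I'm placing it there.

Emit:
{"name": "carry_out", "arguments": {
  "motion": [
    [[50,0,45,0,0],[50,0,85,-10,0],[50,0,95.5,-40,0],[50,0,95.5,-90,0],[50,0,95.5,-130,0]]
  ]
}}

```text
t: 13.72
position: [0.6317, -0.1522, 0.049]
eef_rot: [-179.9, -0.1, 90.9]
force: [-0.7, -0.8, -2.2]
grip_width: 0.0583
grip_force: 65.2
```

Emit:
{"name": "carry_out", "arguments": {
  "motion": [
    [[50,0,0,-20,0],[50,0,0,-34,0],[50,0,0,-40,0],[50,0,0,-44,0],[50,0,0,-44,0]]
  ]
}}

```text
t: 14.35
position: [0.6343, -0.154, 0.0082]
eef_rot: [179.9, 0.0, 90.8]
force: [-0.5, 0.9, -1.5]
grip_width: 0.0582
grip_force: 65.2
```

Emit:
{"name": "carry_out", "arguments": {
  "motion": [
    [[58,0,0,-1,0],[64,0,0,-1,0],[72,0,0,-1,0],[74,0,0,-1,0],[74,0,0,-1,0]]
  ]
}}

```text
t: 14.98
position: [0.6337, -0.1537, 0.0064]
eef_rot: [180.0, 0.0, 90.8]
force: [-0.1, 0.1, 0.1]
grip_width: 0.074
grip_force: 0.0
```

Emit:
{"name": "carry_out", "arguments": {
  "motion": [
    [[74,0,0,30,0],[74,0,0,80,0],[74,0,0,140,0],[74,0,-30,190,0],[74,0,-60,215,0]]
  ]
}}

```text
t: 15.6
position: [0.6351, -0.2146, 0.2262]
eef_rot: [179.7, 0.2, 90.9]
force: [-0.0, 0.6, -0.9]
grip_width: 0.074
grip_force: 0.0
```

```bash
cat >> h.py <<'E'
def inpocket(d,px,py):
    w=cloud(d)*1000; h=cv2.cvtColor(d["frame"],cv2.COLOR_BGR2HSV)
    m=((abs(w[...,0]-px)<45)&(abs(w[...,1]-py)<65)).astype(np.uint8)
    c=m*(h[...,1]>120)*(((h[...,0]>20)&(h[...,2]>70))|((h[...,0]<6)&(h[...,1]>200))).astype(np.uint8)
    c=cv2.morphologyEx(c.astype(np.uint8),cv2.MORPH_CLOSE,np.ones((15,15)))
    z=w[...,2][c>0]
    return plaques(d,.02,(.5,.9,-.5,.4),c),np.nanpercentile(z,[5,50,95]).round(1)
E
python3 - <<'E'
from h import *
s=manip.get_state(); print(s["position"],s["t"])
d=im("wrist"); print(inpocket(d,633,-143.5)); cv2.imwrite("pics/w5.png",d["frame"]);print(tins(d).get("blue"),stands(d))
d=im("side"); print(plaques(d,.012,(.3,.8,.25,.6)))
E
```

```text
[ 0.63509768 -0.21463826  0.2262127 ] 15.6
([(633.5, -143.5, 94, 54, -89.0)], array([19.1, 20.3, 21.6]))
[(array([ 739.3, -142.2]), 35), (array([ 633.6, -143.7]), 50)] [(596.9, -433.5, 73, 54, -9.7), (773.8, -321.4, 21, 18, 7.2), (690.5, -275.3, 186, 125, 2.1), (687.0, -142.8, 187, 122, 0.8), (693.9, -46.1, 187, 64, -0.5)]
[(399.7, 356.7, 104, 60, 87.3), (546.3, 406.8, 103, 60, -78.5)]
```

Blue is seated: centre (633.5,−143.5), top at 20 mm. On to the next plaque.

Emit:
{"name": "carry_out", "arguments": {
  "motion": [
    [[76,-8,50,0,1],[76,-16,105,0,2],[76,-24,160,0,3],[76,-33,215,0,4],[76,-43,270,0,5]]
  ]
}}

```text
t: 16.32
position: [0.5893, 0.0587, 0.2197]
eef_rot: [-179.9, -0.0, 95.9]
force: [0.9, 0.2, -1.2]
grip_width: 0.076
grip_force: 0.0
```

Emit:
{"name": "carry_out", "arguments": {
  "motion": [
    [[76,-8,55,0,1],[76,-16,110,0,2],[76,-24,165,0,3],[76,-33,220,0,4],[76,-43,270,0,5.2]]
  ]
}}

```text
t: 16.95
position: [0.546, 0.3285, 0.2197]
eef_rot: [-179.9, 0.0, 101.1]
force: [0.6, -0.1, 0.0]
grip_width: 0.0759
grip_force: 0.0
```

Run:
```python
from h import *
s=manip.get_state(); print(s["position"],s["eef_rot"],s["t"])
d=im("wrist"); print(plaques(d,.012,(.3,.7,.2,.6))); cv2.imwrite("pics/w6.png",d["frame"])
W=cloud(d); m=((W[...,2]>.006)&(W[...,2]<.02)&(W[...,0]<.7)&(W[...,1]>.25)&(W[...,1]<.6)).astype(np.uint8)
m=cv2.morphologyEx(m,cv2.MORPH_OPEN,np.ones((5,5))); print(plaques(d,.012,(.3,.7,.2,.6),m))
```

```text
[0.5459657  0.32849515 0.2196767 ] [-1.79870463e+02  9.69213676e-03  1.01111921e+02] 16.95
[(403.5, 352.2, 103, 64, 87.2), (549.1, 402.1, 101, 61, -78.4)]
[(402.2, 352.1, 100, 61, 87.3), (548.5, 402.9, 99, 60, -78.2)]
```

Emit:
{"name": "carry_out", "arguments": {
  "motion": [
    [[76,1,40,-40,0.7],[76,1,76,-80,0.7],[76,1,76,-135,0.7],[76,1,76,-180,0.7],[76,1,76,-205,0.7]]
  ]
}}

```text
t: 17.62
position: [0.5453, 0.4011, 0.011]
eef_rot: [-179.6, 0.1, 101.7]
force: [-0.4, 1.0, 0.5]
grip_width: 0.0762
grip_force: 0.0
```

Emit:
{"name": "carry_out", "arguments": {
  "motion": [
    [[76,0,0,-12,0],[76,0,0,-18,0],[70,0,0,-18,0],[60,0,0,-18,0],[50,0,0,-18,0]]
  ]
}}

```text
t: 18.25
position: [0.55, 0.4031, 0.0005]
eef_rot: [179.8, -0.1, 101.7]
force: [-0.7, 0.1, 4.9]
grip_width: 0.0576
grip_force: 64.6
```

Emit:
{"name": "carry_out", "arguments": {
  "motion": [
    [[50,0,0,0,0],[50,0,0,0,0],[50,0,0,2,0]]
  ]
}}

```text
t: 18.62
position: [0.5489, 0.4024, 0.0007]
eef_rot: [180.0, -0.0, 101.7]
force: [-0.3, -0.1, -0.3]
grip_width: 0.0581
grip_force: 64.0
```

Emit:
{"name": "carry_out", "arguments": {
  "motion": [
    [[50,0,0,40,0],[50,0,0,90,0],[50,-8,-25,140,0],[50,-15,-60,185,0],[50,-22,-110,218,0]]
  ]
}}

```text
t: 19.25
position: [0.5266, 0.2919, 0.2205]
eef_rot: [179.9, -0.0, 101.8]
force: [-0.0, -0.3, 0.2]
grip_width: 0.0579
grip_force: 64.4
```

Emit:
{"name": "carry_out", "arguments": {
  "motion": [
    [[50,-10,-38,0,-2],[50,-20,-76,0,-4],[50,-30,-114,0,-5],[50,-40,-152,0,-6],[50,-50,-190,0,-8]]
  ]
}}

```text
t: 19.88
position: [0.4758, 0.1011, 0.2177]
eef_rot: [-180.0, 0.0, 93.7]
force: [0.4, -0.8, -0.3]
grip_width: 0.0579
grip_force: 64.4
```

Emit:
{"name": "carry_out", "arguments": {
  "motion": [
    [[50,-10,-38,0,-2],[50,-20,-76,0,-4],[50,-30,-114,0,-5],[50,-40,-152,0,-6],[50,-43.5,-174.5,0,-6.7]]
  ]
}}

```text
t: 20.5
position: [0.4322, -0.0736, 0.2178]
eef_rot: [-180.0, 0.0, 86.9]
force: [0.3, -0.4, -1.1]
grip_width: 0.0579
grip_force: 64.4
```

Emit:
{"name": "carry_out", "arguments": {
  "motion": [
    [[50,0,0,-20,0],[50,0,0,-50,0],[50,0,0,-64,0],[50,0,0,-68,0],[50,0,0,-68,0]]
  ]
}}

```text
t: 21.12
position: [0.4334, -0.0719, 0.1505]
eef_rot: [180.0, 0.0, 87.1]
force: [0.4, -0.1, 0.1]
grip_width: 0.0578
grip_force: 64.4
```

Run:
```python
from h import *
s=manip.get_state(); print(s["position"],s["eef_rot"],s["t"],s["grip_width"])
d=im("wrist"); W=cloud(d)*1000
m=(abs(W[...,2]-163)<9)&(abs(W[...,1]+75)<70)&(abs(W[...,0]-433)<26);p=W[m];print("plaque",len(p),p.min(0),p.max(0),np.median(p,0))
```

```text
[ 0.433429   -0.0718958   0.15051829] [1.79987739e+02 9.87772537e-04 8.70548238e+01] 21.125 0.0577966136489976
plaque 15323 [ 407.00400653 -123.46955511  154.00736076] [458.99457585 -20.65455814 164.26870744] [433.06904515 -63.42207905 161.96466194]
```

Emit:
{"name": "carry_out", "arguments": {
  "motion": [
    [[50,0,-3,0,0],[50,0,-3,0,0],[85,0,-3,0,0],[85,0,-3,0,0],[85,0,-3,0,0]]
  ]
}}

```text
t: 21.8
position: [0.4332, -0.0752, 0.1504]
eef_rot: [180.0, 0.0, 87.0]
force: [-0.3, 0.3, 0.6]
grip_width: 0.0853
grip_force: 0.0
```

Emit:
{"name": "carry_out", "arguments": {
  "motion": [
    [[85,0,0,0,0],[85,0,0,40,0],[85,0,0,90,0],[85,0,-40,120,0],[85,0,-77,120,0]]
  ]
}}

```text
t: 22.42
position: [0.4347, -0.1537, 0.2744]
eef_rot: [179.6, 0.2, 87.1]
force: [0.0, 0.0, -0.1]
grip_width: 0.0848
grip_force: 0.0
```

Run:
```python
from h import *
s=manip.get_state(); print(s["position"],s["t"])
d=im("wrist"); print(onmat(d)); cv2.imwrite("pics/d2.png",d["frame"]); print(tins(d),stands(d))
d=im("side"); print(plaques(d,.012,(.3,.8,.25,.6)))
```

```text
[ 0.43466782 -0.15370386  0.27440553] 22.425
[(426.3, -132.7, 99, 60, 84.7)]
{'yellow': [(array([ 427., -131.]), 51), (array([746.6, -18.4]), 37)], 'blue': [(array([ 738.5, -142. ]), 36), (array([ 627.7, -141.4]), 50)], 'red': [(array([ 742.1, -272.3]), 37)]} [(575.9, -437.6, 51, 27, -68.4), (690.2, -275.6, 187, 127, 2.1), (686.9, -143.6, 187, 122, 0.8), (694.4, -16.5, 187, 121, -0.5)]
[(399.9, 356.2, 105, 60, 87.6)]
```

View pics/d2.png

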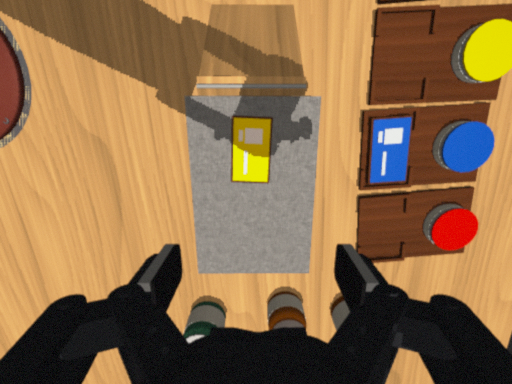

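Yellow is face up on the mat at (251,150), and blue sits in its pocket at (390,150). I'm grasping yellow.

Emit:
{"name": "carry_out", "arguments": {
  "motion": [
    [[76,-7.4,11,-60,-2],[76,-7.4,11,-120,-2],[76,-7.4,11,-180,-2],[76,-7.4,11,-230,-2],[76,-7.4,11,-252,-2]]
  ]
}}

```text
t: 23.15
position: [0.423, -0.1391, 0.0144]
eef_rot: [-179.6, -0.2, 85.0]
force: [0.9, -0.5, 1.1]
grip_width: 0.076
grip_force: 0.0
```

Emit:
{"name": "carry_out", "arguments": {
  "motion": [
    [[76,0,0,-10,0],[76,0,0,-17,0],[70,0,0,-17,0],[60,0,0,-17,0],[50,0,0,-17,0]]
  ]
}}

```text
t: 23.78
position: [0.4271, -0.1418, 0.003]
eef_rot: [179.9, 0.1, 85.0]
force: [-0.5, 1.0, 5.8]
grip_width: 0.058
grip_force: 64.7
```

Emit:
{"name": "carry_out", "arguments": {
  "motion": [
    [[50,0,0,0,0],[50,0,0,0,0],[50,0,0,0,0]]
  ]
}}

```text
t: 24.15
position: [0.4271, -0.1419, 0.0031]
eef_rot: [179.9, 0.1, 85.0]
force: [-1.2, 0.6, 5.8]
grip_width: 0.0578
grip_force: 64.7
```

Emit:
{"name": "carry_out", "arguments": {
  "motion": [
    [[50,0,0,40,0],[50,0,0,90,0],[50,10,0,140,0],[50,45,0,170,2],[50,95,0,180,4.5]]
  ]
}}

```text
t: 24.78
position: [0.523, -0.142, 0.1853]
eef_rot: [179.6, 0.2, 89.5]
force: [-0.1, 0.2, 1.5]
grip_width: 0.0581
grip_force: 64.8
```

Emit:
{"name": "carry_out", "arguments": {
  "motion": [
    [[50,40,5,0,0],[50,80,15,0,0],[50,110,25,0,0],[50,119,31,0,0],[50,119,31,0,0]]
  ]
}}

```text
t: 25.4
position: [0.6395, -0.1099, 0.1811]
eef_rot: [-180.0, 0.0, 89.6]
force: [-0.4, -1.2, -0.8]
grip_width: 0.0585
grip_force: 64.7
```

Run:
```python
from h import *
s=manip.get_state(); print(s["position"],s["eef_rot"],s["t"],s["grip_width"])
d=im("wrist"); print(stands(d)); print(tins(d))
W=cloud(d)*1000
m=(abs(W[...,2]-190)<9)&(abs(W[...,1]+105)<80)&(abs(W[...,0]-640)<26);p=W[m];print("plaque",p.min(0),p.max(0),np.median(p,0))
```

```text
[ 0.63951479 -0.10991042  0.18107983] [-1.79954536e+02  1.12738730e-03  8.95548180e+01] 25.4 0.05847644973487601
[(659.6, -324.5, 123, 33, 6.9), (765.5, -230.3, 44, 33, -83.6), (744.8, -188.8, 73, 28, -6.5), (745.1, -106.4, 70, 50, 1.0), (693.9, -17.1, 188, 120, -1.1), (696.7, 61.9, 187, 24, -0.5)]
{'yellow': [(array([ 637.9, -184.3]), 120), (array([747.3, -18.2]), 37)], 'blue': [(array([ 739.2, -141.7]), 36)]}
plaque [ 614.00130876 -151.07745491  182.37562397] [665.99413479 -51.01687947 195.85150058] [639.94521904 -92.20663167 193.42781817]
```

Emit:
{"name": "carry_out", "arguments": {
  "motion": [
    [[50,0.5,45,0,0],[50,0.5,80,-10,0],[50,0.5,84.5,-40,0],[50,0.5,84.5,-90,0],[50,0.5,84.5,-135,0]]
  ]
}}

```text
t: 26.08
position: [0.6392, -0.0261, 0.0455]
eef_rot: [180.0, 0.0, 89.5]
force: [0.9, -0.1, -1.1]
grip_width: 0.0576
grip_force: 64.8
```

Emit:
{"name": "carry_out", "arguments": {
  "motion": [
    [[50,0,0,-20,0],[50,0,0,-32,0],[50,0,0,-37,0],[50,0,0,-39,0],[50,0,0,-39,0]]
  ]
}}

```text
t: 26.7
position: [0.6412, -0.0258, 0.0086]
eef_rot: [179.9, 0.0, 89.5]
force: [0.8, 0.1, -0.5]
grip_width: 0.058
grip_force: 64.7
```

Emit:
{"name": "carry_out", "arguments": {
  "motion": [
    [[58,0,0,-1,0],[64,0,0,-1,0],[72,0,0,-1,0],[74,0,0,-1,0],[74,0,0,-1,0]]
  ]
}}

```text
t: 27.32
position: [0.6402, -0.0257, 0.0062]
eef_rot: [-180.0, -0.0, 89.5]
force: [0.7, 0.6, -0.1]
grip_width: 0.0739
grip_force: 0.0
```

Emit:
{"name": "carry_out", "arguments": {
  "motion": [
    [[74,0,0,30,0],[74,0,0,80,0],[74,0,0,140,0],[74,0,-30,190,0],[74,0,-60,215,0]]
  ]
}}

```text
t: 27.95
position: [0.6417, -0.0864, 0.2259]
eef_rot: [179.7, 0.1, 89.6]
force: [0.7, -0.5, 0.5]
grip_width: 0.074
grip_force: 0.0
```

Run:
```python
from h import *
s=manip.get_state(); print(s["position"],s["t"])
d=im("wrist"); print(inpocket(d,640.5,-16.7),inpocket(d,633,-143.5)); print(stands(d))
d=im("side"); print(plaques(d,.012,(.3,.8,.25,.6)))
```

```text
[ 0.64168629 -0.0863958   0.22594167] 27.95
([(641.0, -16.8, 95, 56, 89.5)], array([19. , 20.3, 21.6])) ([(633.3, -143.7, 94, 54, -88.8)], array([19.1, 20.3, 21.7]))
[(670.2, -276.6, 146, 129, 2.0), (768.4, -189.1, 24, 20, -0.6), (687.0, -144.1, 186, 125, 0.7), (694.0, -17.3, 188, 121, -0.4), (696.5, 81.7, 188, 61, -0.3)]
[(399.7, 356.7, 104, 60, 87.3)]
```

Yellow is seated as well. Going for the last plaque.

Emit:
{"name": "carry_out", "arguments": {
  "motion": [
    [[76,-24,37,0,0],[76,-48,74,0,0],[76,-72,111,0,-1],[76,-96,148,0,-1],[76,-120,183,0,-1]]
  ]
}}

```text
t: 28.68
position: [0.5184, 0.0991, 0.2195]
eef_rot: [-179.8, -0.0, 88.5]
force: [-0.0, 0.9, -0.4]
grip_width: 0.0759
grip_force: 0.0
```

Emit:
{"name": "carry_out", "arguments": {
  "motion": [
    [[76,-24,37,0,0],[76,-48,74,0,0],[76,-72,111,0,-1],[76,-96,148,0,-1],[76,-117.5,182.5,0,-1.2]]
  ]
}}

```text
t: 29.3
position: [0.4007, 0.2812, 0.2196]
eef_rot: [-179.9, 0.0, 87.4]
force: [0.8, 0.9, -0.2]
grip_width: 0.076
grip_force: 0.0
```

Run:
```python
from h import *
s=manip.get_state(); print(s["position"],s["eef_rot"],s["t"])
d=im("wrist"); print(plaques(d,.012,(.3,.7,.2,.6))); cv2.imwrite("pics/w7.png",d["frame"])
W=cloud(d); m=((W[...,2]>.006)&(W[...,2]<.02)&(W[...,0]<.7)&(W[...,1]>.25)&(W[...,1]<.6)).astype(np.uint8)
m=cv2.morphologyEx(m,cv2.MORPH_OPEN,np.ones((5,5))); print(plaques(d,.012,(.3,.7,.2,.6),m))
```

```text
[0.40065513 0.28116705 0.21964239] [-1.79869267e+02  3.35987465e-02  8.73548279e+01] 29.3
[(402.2, 359.4, 118, 62, 87.1)]
[(401.2, 352.0, 98, 60, 87.3)]
```

Emit:
{"name": "carry_out", "arguments": {
  "motion": [
    [[76,-1.5,40,-40,0],[76,-1.5,72.5,-80,0],[76,-1.5,72.5,-135,0],[76,-1.5,72.5,-180,0],[76,-1.5,72.5,-205,0]]
  ]
}}

```text
t: 29.98
position: [0.398, 0.3509, 0.0117]
eef_rot: [-179.7, 0.2, 87.4]
force: [0.0, 0.1, 0.4]
grip_width: 0.0759
grip_force: 0.0
```

Emit:
{"name": "carry_out", "arguments": {
  "motion": [
    [[76,0,0,-12,0],[76,0,0,-18,0],[70,0,0,-18,0],[60,0,0,-18,0],[50,0,0,-18,0]]
  ]
}}

```text
t: 30.6
position: [0.4025, 0.3531, 0.0002]
eef_rot: [179.9, -0.1, 87.3]
force: [-1.1, -0.4, 5.0]
grip_width: 0.0583
grip_force: 64.7
```

Emit:
{"name": "carry_out", "arguments": {
  "motion": [
    [[50,0,0,0,0],[50,0,0,0,0],[50,0,0,2,0]]
  ]
}}

```text
t: 30.98
position: [0.4016, 0.3525, 0.0008]
eef_rot: [179.9, -0.0, 87.3]
force: [0.0, -0.1, -1.0]
grip_width: 0.0578
grip_force: 64.1
```

Emit:
{"name": "carry_out", "arguments": {
  "motion": [
    [[50,0,0,40,0],[50,0,0,90,0],[50,2,-25,140,0],[50,5,-60,185,0],[50,7.5,-100,218,0]]
  ]
}}

```text
t: 31.6
position: [0.409, 0.2516, 0.2206]
eef_rot: [179.9, -0.1, 87.4]
force: [0.9, -0.3, -0.3]
grip_width: 0.0577
grip_force: 64.7
```

Emit:
{"name": "carry_out", "arguments": {
  "motion": [
    [[50,3,-33,0,0],[50,6,-66,0,0],[50,8,-99,0,0],[50,10,-132,0,0],[50,12,-165,0,0]]
  ]
}}

```text
t: 32.22
position: [0.4204, 0.0862, 0.2179]
eef_rot: [-180.0, 0.0, 87.3]
force: [0.2, 0.0, -1.4]
grip_width: 0.0579
grip_force: 64.7
```

Emit:
{"name": "carry_out", "arguments": {
  "motion": [
    [[50,3,-40,0,0],[50,6,-80,0,0],[50,9,-120,0,-0.3],[50,12,-150,0,-0.3],[50,12,-162.5,0,-0.3]]
  ]
}}

```text
t: 32.85
position: [0.4325, -0.0764, 0.2179]
eef_rot: [-180.0, -0.0, 86.9]
force: [1.2, -0.6, -0.5]
grip_width: 0.058
grip_force: 64.7
```

Emit:
{"name": "carry_out", "arguments": {
  "motion": [
    [[50,0,0,-20,0],[50,0,0,-50,0],[50,0,0,-64,0],[50,0,0,-68,0],[50,0,0,-68,0]]
  ]
}}

```text
t: 33.48
position: [0.433, -0.0749, 0.1505]
eef_rot: [180.0, 0.0, 87.1]
force: [0.1, 0.1, -0.2]
grip_width: 0.0581
grip_force: 64.7
```

Run:
```python
from h import *
s=manip.get_state(); print(s["position"],s["eef_rot"],s["t"],s["grip_width"])
d=im("wrist"); W=cloud(d)*1000
m=(abs(W[...,2]-163)<9)&(abs(W[...,1]+75)<70)&(abs(W[...,0]-433)<26);p=W[m];print("plaque",len(p),p.min(0),p.max(0),np.median(p,0))
```

```text
[ 0.43299607 -0.07488291  0.15052898] [1.79981930e+02 5.28940226e-04 8.70533575e+01] 33.475 0.05806042819292928
plaque 15224 [ 407.00037392 -126.76691788  154.02351208] [458.99952711 -24.5568269  164.30830168] [433.00625275 -67.15036013 162.27298212]
```

Emit:
{"name": "carry_out", "arguments": {
  "motion": [
    [[85,0,0,0,0],[85,0,0,0,0],[85,0,0,0,0],[85,0,0,0,0],[85,0,0,0,0]]
  ]
}}

```text
t: 34.15
position: [0.4328, -0.0753, 0.1503]
eef_rot: [180.0, 0.0, 87.0]
force: [-0.1, 0.3, 0.4]
grip_width: 0.0847
grip_force: 0.0
```

Emit:
{"name": "carry_out", "arguments": {
  "motion": [
    [[85,0,0,0,0],[85,0,0,40,0],[85,0,0,90,0],[85,0,-40,120,0],[85,0,-77,120,0]]
  ]
}}

```text
t: 34.78
position: [0.4342, -0.1537, 0.2744]
eef_rot: [179.6, 0.2, 87.1]
force: [-0.2, -0.4, -0.2]
grip_width: 0.0851
grip_force: 0.0
```

Run:
```python
from h import *
s=manip.get_state(); print(s["position"],s["t"])
d=im("wrist"); print(onmat(d)); cv2.imwrite("pics/d3.png",d["frame"]); print(tins(d),stands(d))
d=im("side");print(tins(d));print(stands(d))
```

```text
[ 0.43423916 -0.15371769  0.27438488] 34.775
[(430.7, -127.8, 97, 59, 87.2)]
{'yellow': [(array([746.7, -18.3]), 37), (array([634.5, -19.6]), 52)], 'blue': [(array([ 738.4, -142. ]), 36), (array([ 627.3, -141.5]), 50)], 'red': [(array([ 741.8, -272.7]), 37), (array([ 431. , -126.4]), 50)]} [(576.0, -437.5, 51, 26, -70.4), (690.5, -275.4, 186, 127, 2.0), (686.9, -143.7, 187, 123, 0.8), (694.4, -16.5, 187, 121, -0.6)]
{'green': [(array([747.4, 115.6]), 34)], 'yellow': [(array([632.9,  -5.9]), 52), (array([746.4, -16.5]), 37)], 'blue': [(array([ 627.3, -130.5]), 51), (array([ 739.6, -139.7]), 35)], 'red': [(array([ 743. , -270.5]), 36)]}
[(695.4, -82.5, 528, 200, 88.4), (596.8, -432.8, 63, 59, 13.6)]
```

View pics/d3.png

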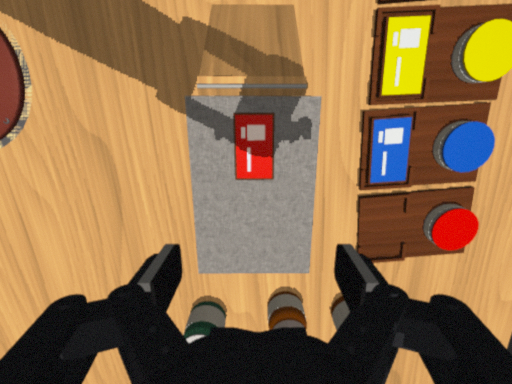

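Red is face up on the mat at (254,146). The left-over stand is green, so no green plaque is present. I'm grasping red.

Emit:
{"name": "carry_out", "arguments": {
  "motion": [
    [[76,-3,13.5,-60,0],[76,-3,13.5,-120,0],[76,-3,13.5,-180,0],[76,-3,13.5,-230,0],[76,-3,13.5,-252,0]]
  ]
}}

```text
t: 35.5
position: [0.4269, -0.1366, 0.0143]
eef_rot: [-179.6, -0.2, 87.0]
force: [-0.2, -0.2, 0.7]
grip_width: 0.0758
grip_force: 0.0
```

Emit:
{"name": "carry_out", "arguments": {
  "motion": [
    [[76,0,0,-10,0],[76,0,0,-17,0],[70,0,0,-17,0],[60,0,0,-17,0],[50,0,0,-17,0]]
  ]
}}

```text
t: 36.12
position: [0.4311, -0.1393, 0.003]
eef_rot: [179.9, 0.1, 87.0]
force: [-0.3, 0.9, 5.1]
grip_width: 0.0581
grip_force: 64.7
```

Emit:
{"name": "carry_out", "arguments": {
  "motion": [
    [[50,0,0,0,0],[50,0,0,0,0],[50,0,0,0,0]]
  ]
}}

```text
t: 36.5
position: [0.4311, -0.1393, 0.003]
eef_rot: [179.9, 0.1, 87.0]
force: [-1.9, 0.6, 5.8]
grip_width: 0.0584
grip_force: 64.7
```

Emit:
{"name": "carry_out", "arguments": {
  "motion": [
    [[50,0,0,40,0],[50,0,0,90,0],[50,10,-10,140,0],[50,40,-40,170,2],[50,75,-75,180,5.2]]
  ]
}}

```text
t: 37.12
position: [0.5069, -0.2151, 0.1852]
eef_rot: [179.7, 0.2, 92.3]
force: [-0.6, 0.9, -0.7]
grip_width: 0.0579
grip_force: 64.9
```

Emit:
{"name": "carry_out", "arguments": {
  "motion": [
    [[50,35,-40,0,0],[50,70,-80,0,0],[50,105,-120,0,0],[50,130,-150,0,0],[50,132,-158.5,0,0]]
  ]
}}

```text
t: 37.75
position: [0.6374, -0.3737, 0.1805]
eef_rot: [-180.0, -0.0, 92.2]
force: [0.6, -0.2, -0.3]
grip_width: 0.058
grip_force: 64.9
```

Run:
```python
from h import *
s=manip.get_state(); print(s["position"],s["eef_rot"],s["t"],s["grip_width"])
d=im("wrist"); print(stands(d)); print(tins(d))
W=cloud(d)*1000
m=(abs(W[...,2]-190)<9)&(abs(W[...,1]+362)<80)&(abs(W[...,0]-637)<26);p=W[m];print("plaque",p.min(0),p.max(0),np.median(p,0))
```

```text
[ 0.63742321 -0.37374696  0.18048884] [-1.79979743e+02 -1.34704108e-02  9.21636156e+01] 37.75 0.05795928215119873
[(689.7, -273.6, 190, 119, 0.8), (687.4, -196.5, 187, 18, 2.1)]
{'red': [(array([ 639.3, -442.7]), 119), (array([ 742.6, -272.6]), 36)]}
plaque [ 611.00112304 -414.01731178  181.66184831] [ 662.99789559 -311.94080308  195.25737893] [ 636.95084452 -354.19391546  192.76930923]
```

Emit:
{"name": "carry_out", "arguments": {
  "motion": [
    [[50,0,45,0,0],[50,0,80,-10,0],[50,0,85,-40,0],[50,0,85,-90,0],[50,0,85,-135,0]]
  ]
}}

```text
t: 38.42
position: [0.6359, -0.2858, 0.0455]
eef_rot: [180.0, -0.0, 92.3]
force: [0.1, 0.7, -1.6]
grip_width: 0.0579
grip_force: 64.9
```

Emit:
{"name": "carry_out", "arguments": {
  "motion": [
    [[50,0,0,-20,0],[50,0,0,-32,0],[50,0,0,-37,0],[50,0,0,-39,0],[50,0,0,-39,0]]
  ]
}}

```text
t: 39.05
position: [0.6376, -0.2877, 0.0086]
eef_rot: [179.9, 0.1, 92.2]
force: [0.5, 1.1, -1.0]
grip_width: 0.0578
grip_force: 64.9
```

Emit:
{"name": "carry_out", "arguments": {
  "motion": [
    [[58,0,0,-1,0],[64,0,0,-1,0],[72,0,0,-1,0],[74,0,0,-1,0],[74,0,0,-1,0]]
  ]
}}

```text
t: 39.67
position: [0.6367, -0.2871, 0.0062]
eef_rot: [-180.0, -0.0, 92.2]
force: [-0.2, 0.0, -1.0]
grip_width: 0.0742
grip_force: 0.0
```

Emit:
{"name": "carry_out", "arguments": {
  "motion": [
    [[74,0,0,30,0],[74,0,0,80,0],[74,0,0,140,0],[74,0,-30,190,0],[74,0,-60,215,0]]
  ]
}}

```text
t: 40.3
position: [0.6381, -0.3483, 0.2265]
eef_rot: [179.7, 0.2, 92.3]
force: [-0.3, 0.1, -0.3]
grip_width: 0.0739
grip_force: 0.0
```

Run:
```python
from h import *
d=im("wrist"); print(inpocket(d,636.7,-276.6)); b=d["frame"]
s=im("side"); a=s["frame"][100:292,120:376]
for p in((633,-143.5),(640.5,-16.7),(636.7,-276.6)): print(inpocket(s,*p))
cv2.imwrite("pics/fin.png",np.hstack([cv2.resize(a,(400,300)),cv2.resize(b,(400,300))]))
```

```text
([(642.1, -271.2, 95, 55, -88.1)], array([19. , 20.3, 21.6]))
([(634.4, -143.4, 95, 56, -89.3)], array([17.8, 21.3, 25. ]))
([(639.1, -11.0, 107, 61, -89.9)], array([16.4, 21.2, 25. ]))
([(641.9, -272.3, 98, 57, -87.5)], array([16.2, 21.4, 28. ]))
```

View pics/fin.png

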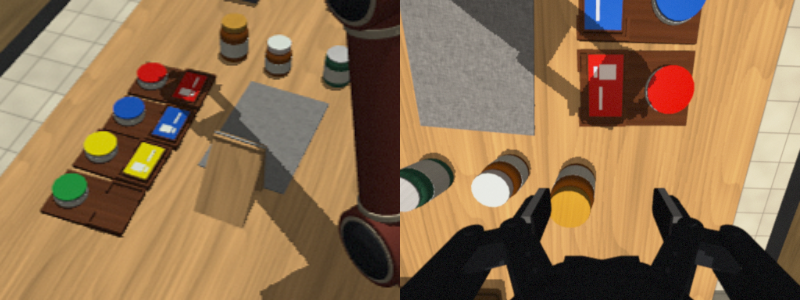

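The picture shows red, blue and yellow face up in their own pockets, the green stand empty, and the jars standing. Red reads about 5 mm toward one corner, so I move back to see all three and check once more that they're stationary.

Emit:
{"name": "carry_out", "arguments": {
  "motion": [
    [[74,0,0,20,0],[74,-10,20,40,0],[74,-20,60,60,0],[74,-30,110,80,0],[74,-40,160,90,0]]
  ]
}}

```text
t: 41.02
position: [0.5963, -0.1847, 0.3121]
eef_rot: [180.0, -0.0, 92.3]
force: [-0.6, 1.0, -0.4]
grip_width: 0.0744
grip_force: 0.0
```

Emit:
{"name": "carry_out", "arguments": {
  "motion": [
    [[74,-40,-30,20,0],[74,-80,-60,20,0],[74,-80,-60,20,0],[74,-80,-60,20,0],[74,-80,-60,20,0]]
  ]
}}

```text
t: 41.65
position: [0.5173, -0.2463, 0.3307]
eef_rot: [-180.0, -0.1, 92.3]
force: [0.5, 0.2, -0.2]
grip_width: 0.074
grip_force: 0.0
```

Run:
```python
from h import *
for n in("wrist","scene"):
    d=im(n); print(n,stands(d),tins(d).get("red"))
    for p in((633,-143.5),(640.5,-16.7),(636.7,-276.6)):
        try: print(inpocket(d,*p))
        except Exception as e: print(e)
s=manip.get_state();print(s["position"],s["t"])
```

```text
wrist [(590.7, -424.6, 65, 35, 15.6), (690.3, -274.9, 187, 122, 2.3), (686.9, -142.5, 187, 121, 0.8), (694.1, -40.0, 187, 76, -0.5)] [(array([ 742.2, -272.3]), 36), (array([ 638.2, -268.2]), 51)]
([(633.7, -143.6, 94, 54, -88.9)], array([18.8, 20.3, 21.8]))
([(641.2, -37.2, 57, 57, -89.4)], array([18.9, 20.3, 21.9]))
([(642.2, -271.3, 97, 56, -88.1)], array([18.9, 20.3, 21.6]))
scene [(692.0, -273.5, 187, 122, 2.0), (692.6, -16.0, 383, 194, 87.9)] [(array([ 744.1, -271.1]), 35), (array([ 647.8, -272.9]), 51)]
([(635.2, -142.6, 92, 52, -88.9)], array([17. , 20.5, 23.8]))
([(642.8, -16.3, 100, 60, 89.8)], array([16.6, 20.4, 24. ]))
([(643.9, -270.4, 91, 52, -87.9)], array([17.5, 20.6, 23.7]))
[ 0.51731793 -0.24648522  0.330804  ] 41.75
```

```bash
python3 -c "
from rig import manip; print(manip.job_done())"
```

```text
the job is handed in; nothing more can be done
None
```

I handed the job in at about 42 s: the blue, yellow and red plaques were each flipped over the wedge and lie face up and flat in their own colour's pockets (there was no green plaque). Red reads about 5 mm off centre each way, inside the 9 mm limit, and the jars and can were left standing; the hand-in call gave no verdict.

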